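# Shift the locked tin tray to its other station

### The job

The blue sliding tray with the tin on it is locked by the red spring plunger that stands up in its window. With a fingertip press the plunger down and, keeping it down, push the tray along its rails past the plunger, all the way to the other end, so that the plunger springs up again behind it and locks it there; then take the hand away. The tin rides along standing on the tray: do not touch or lift it, and leave the spice jar and the marker where they are.

Things in the scene. Friction and masses are not known exactly. Their poses are not given: they have to be found in the camera images.
- slide_base: Fixed slide: wooden board 206 x 253 x 8 mm with two aluminium rails. Origin on the worktop straight below the plunger's centre; z up; -y along the rails is the way the tray must be pushed; +x to the side of the low tray with the tin. The board spans x -53 to 153, y -155 to 98 mm. The channel between the rails is 60 mm wide and open below the window but for a sleeve round the plunger (top at 36 mm).
- plunger (a joint): Travel of the red spring plunger, m: 0 = fully up, 0.014 = pressed fully down (hard stop). It moves straight down; the spring needs about 2 N to start and 4.8 N at the bottom, and it springs back by itself. The tray's plate can pass over it only when it is pressed at least 0.0105.
- plunger_top (a point): Centre of the plunger's flat, ribbed red top, 49 mm (x of the slide) by 40 mm (y of the slide). It is 57 mm above the worktop when up (2 mm proud of the blue plate), 43 mm when fully down.
- carriage (a joint): Travel of the blue sliding tray along the slide's -y, m: 0 = start, 0.1105 = far stop; friction 1.5 N; it cannot lift. At 0 the plunger has 2.5 mm of play in the window, and if up it stops the plate behind the window. From 4 mm on, that plate covers the pressed plunger and keeps it down. At 0.1075 the tray's rear end clears the plunger, which springs up behind it.
- push_face (a point): Middle of the push bar's inner face, which closes the window at its leading (-y) end and looks to the slide's +y; moves with the tray. 55 mm above the worktop; the face reaches from 46.5 to 65 mm up; bar 12 mm thick. The window behind it, through which a fingertip presses the plunger, is 54 mm (x) by 45 mm (y); the plate round it is 8.5 mm thick, top at 55 mm.
- tray_centre (a point): Centre of the floor of the low tray, 100 mm to the slide's +x and 26.5 mm to its +y from the centre of the window; moves with the tray; 27 mm above the worktop. The tray is 91 x 114 mm inside, with a rim 13 mm high.
- pea_tin: Short food tin with a green pea label, 76 mm in diameter, 58 mm high, about 0.26 kg, standing loose on the low tray (its top about 85 mm above the worktop). Origin at the centre of its underside, z up.
- spice_jar: Bystander: spice jar with a green cap, 46 mm in diameter, 106 mm high, standing off the slide's +y end. Origin at the centre of its underside.
- marker: Bystander: black and white marker pen, 17 x 135 x 16 mm, lying along the slide on the robot's side of it. Origin at the centre of its underside.
Not all that is in view belongs to the job. What is meant by the pea_tin is not black or purple, and is the smaller of those in its own colour.

How it is judged:
By the outcome, as a careful person would: the job done as asked, in the order asked, and still so for the second after the job is handed in, with the robot touching nothing.
It also fails if it takes over 43 s, if anything falls off the work surface, if the arm or the gripper's body presses on something with over 40 N, if the wrist force passes 120 N, or if a joint passes its speed limit or range.

### The arm

A 6-joint arm with a two-finger parallel gripper is mounted at the origin on a cart in front of the work surface, level with it; the furniture and walls round the work are solid. World frame = base frame: x ahead of the robot, y to its left, z up, the work surface at z = 0. Lengths are in m, angles in rad, forces in N, time in s.
With the tool pointing down it reaches from about 0.35 to 0.775 m from the base axis. Payload 5.5 kg.
Tool frame: the origin (TCP) lies between the finger pads; the fingertips stand 14 mm ahead of it and the grasp point (between the pads) lies 5 mm behind it (robot.nose_length is the distance from the TCP to the fingertips, in m); z points along the fingers, y is the line along which they close (so a half turn about z gives the same grasp; the last joint's range is limited). The gripper opens to 85 mm and grips with 20 to 120 N. Pads are 22 mm wide; open, the fingers measure 114 mm over their backs; the gripper's body (76 mm by 85 mm) begins 54 mm behind the grasp point. The pads swing forward as they close: fully open they stand 13 mm farther back than shut.
Start: joints at [1.134, 0.313, 0.046, 1.304, 0, 1.431], TCP at [0.168, 0.55, 0.245] pointing down, gripper open.
Joint ranges: [-2.76, 2.76], [-0.86, 1.69], [-1.03, 1.26], [-2.2, 2.34], [-1.47, 1.5], [-3.14, 3.14]. Speed limits (rad/s): [2.57, 2.57, 3.14, 3.14, 3.14, 3.14].

### API

Orientations are given as a unit quaternion [w, x, y, z].
In Python, from plant import robot gives the robot as it stands.
- The arm moves only by the shell command python3 -m inch 'ROWS' [OPENING] [FORCE]. ROWS is JSON, one flat list of numbers, 6 for each row, row after row: the shift along the tool's x, y, z in m, then the turn, a rotation vector about the tool's x, y, z in degrees. In form: [tx, ty, tz, ax, ay, az, tx, ty, tz, ax, ay, az, ...]. A call has 1 to 8 rows; each row is the pose to reach, as a shift and turn from the pose commanded when the call began, along the tool's axes at that moment; what a row does not reach only later rows make up. A row lasts 1/12 s, in which the tool goes at most 41.7 mm and 7.16 degrees, less where a joint would pass 70% of its speed; a pose out of reach is approached as far as the arm can. A call with a gripper value outside its range is refused whole. OPENING is the closure, from 0 (fully open) to 1 (shut), set as the call begins (- or left out, the last holds). The fingers move at their own pace and stop on an object; FORCE is the grip in N (left out, the last holds). Time passes only in rows, so rows that repeat a pose let the fingers close. It gives the time, the measured TCP pose, the force, the opening and the grip force at its end, in the units of the state.
- robot.sense(): the state, without advancing time (a new reading comes with each control period).
- robot.snapshot(name): name is "side" or "top" or "wrist"; returns a dict with "pixels" (400x640x3 uint8, red, green, blue), "range_z" (400x640 float32, m along the optical axis (not along the pixel's ray), 0 where there is no reading), "fx", "fy", "cx", "cy" (pixels), "R" (3x3) and "t" (3): a world point X has camera coordinates R X + t. Camera axes: x right, y down, z forward; pixel columns grow to the right and rows downward; lengths in m; the calibration is good to about 2 mm. A picture is of the moment at which its call begins.
- robot.finish_job(): hands the job in; it is judged then, once.
The state is a dict: "clock": time; "qpos": joint angles; "qd": joint speeds; "effort": joint torques, N m; "ee_pos": TCP position; "orientation": TCP orientation; "wrist_force": force on the tool from outside, world axes, zero at the start; "ft_torque": the same for the moment, N m; "grip_width": opening from 0.0 (shut) to 1.0 (fully open); "gripper_force": force on a finger pad.
Only numpy, scipy, OpenCV 4.12 (cv2) and the standard library are available. Lean on these libraries where they do the work, as an engineer would, in place of code of your own. Each camera call takes 0.05 s, during which the arm holds its last target. There are 200 camera calls.

## Working session

There is one attempt and no reset: what is moved stays moved. The work goes in short steps, Python scripts to look and compute and a shell command to move; the robot and the scene stay as the last step left them, time stands still between calls to the robot, and variables do not carry over. Pictures are saved under pics/ and viewed, at most 10 in all, crops included, and the job is handed in when it is done.

```bash
mkdir -p pics; ls
cat > h.py <<'E'
from plant import robot
import numpy as np, cv2
def snap(n,f):
    s=robot.snapshot(n); cv2.imwrite('pics/'+f,s['pixels'][:,:,::-1]); np.savez('/tmp/'+f+'.npz',**s); return s
def world(s):
    z=s['range_z'].astype(float); v,u=np.mgrid[:z.shape[0],:z.shape[1]]
    P=np.stack([(u-s['cx'])/s['fx']*z,(v-s['cy'])/s['fy']*z,z],-1)
    return (P-s['t'])@s['R']
E
python3 - <<'E'
from h import *
s=snap('top','top1.png');print(robot.sense())
print(s['R'],s['t'],s['fx'])
s=snap('side','side1.png');print(s['R'],s['t'])
E
```

```text
pics
{'clock': 0.05, 'qpos': array([1.13441278e+00, 3.13963142e-01, 4.49774649e-02, 1.30360616e+00,
       2.97884226e-05, 1.43123326e+00]), 'qd': array([-0.0002763 , -0.00061662,  0.00081016,  0.00064274, -0.00096723,
       -0.00093762]), 'effort': array([ 2.74355320e-03, -4.82151246e+01,  2.99551105e+01,  1.31929340e-02,
       -1.79964891e-04,  1.94054940e-05]), 'ee_pos': array([0.16794895, 0.54941502, 0.24442943]), 'orientation': array([-2.69251463e-04,  1.47865987e-01,  9.89006999e-01, -8.56555179e-04]), 'wrist_force': array([-0.38255431,  0.18372754,  0.03845663]), 'ft_torque': array([ 0.05426333, -0.01879336, -0.02015368]), 'gripper_force': 0.0, 'grip_width': 0.9986830972169569}
[[-0.01279544 -0.9997459   0.01855849]
 [-0.9981004   0.01165137 -0.06049658]
 [ 0.06026497 -0.01929732 -0.99799586]] [0.34633843 0.57450828 1.28198851] 490.6996308213962
[[ 0.97289236 -0.23112792 -0.00776727]
 [-0.10030882 -0.39149311 -0.91469737]
 [ 0.20837127  0.89068122 -0.40406483]] [-0.46586858  0.25892127  0.59817996]
```

View pics/top1.png

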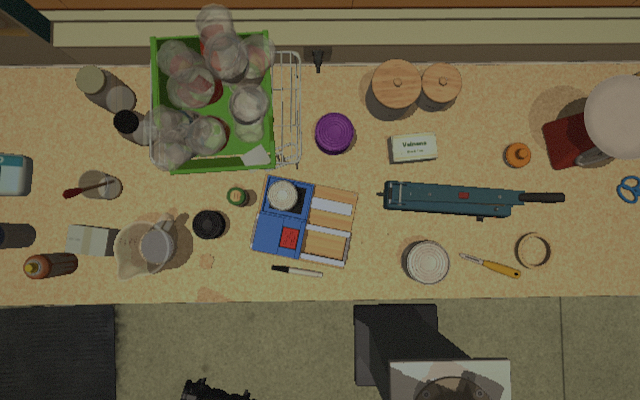

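View pics/side1.png

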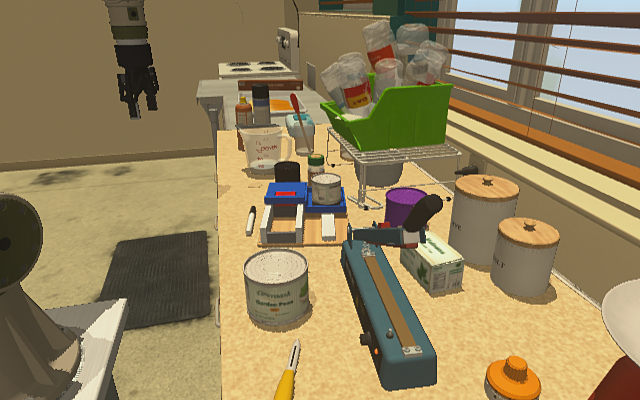

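Candidates for the pea tin: tin on the blue tray (283,196), big pea tin (427,262), black one (208,224), purple one (334,132). By the description it is the smaller pea tin on the blue tray; plunger is red at (289,237), spice jar (237,196), marker (297,270).

Run:
```python
from h import *
s=dict(np.load('/tmp/top1.png.npz')); W=world(s); im=s['pixels'].astype(int)
r,g,b=im[...,0],im[...,1],im[...,2]
box=np.zeros(r.shape,bool); box[170:275,245:362]=1
red=box&(r>130)&(g<80)&(b<80); blue=box&(b>100)&(r<80)
v,u=np.nonzero(red); print('red',red.sum(),u.mean(),v.mean(),np.median(W[red],0))
def ray(u,v,h):
    d=s['R'].T@np.array([(u-s['cx'])/s['fx'],(v-s['cy'])/s['fy'],1]); c=-s['R'].T@s['t']; return c+d*(h-c[2])/d[2]
rr=cv2.minAreaRect(np.stack([u,v],1).astype(np.float32)); print(rr, ray(*rr[0],.057))
pts=np.array([ray(a,c,.057)[:2] for a,c in cv2.boxPoints(rr)]); print(pts)
# board yaw from wooden/blue outline of the whole slide
m=(box&(W[...,2]>.004+0)&(W[...,2]<.08)); m=cv2.morphologyEx(m.astype(np.uint8),cv2.MORPH_OPEN,np.ones((3,3)))
c=max(cv2.findContours(m,0,2)[0],key=cv2.contourArea); R=cv2.minAreaRect(c); print(R)
P=np.array([ray(a,d,.008)[:2] for a,d in cv2.boxPoints(R)]); print(P); e=np.roll(P,-1,0)-P
print(np.linalg.norm(e,axis=1),np.degrees(np.arctan2(e[:,1],e[:,0])))
print('tin',ray(283,194,.085))
cv2.imwrite('pics/c1.png',cv2.resize(s['pixels'][160:285,220:370,::-1],None,fx=4.5,fy=4.5,interpolation=2))
```

```text
red 233 288.6137339055794 237.48497854077254 [0.48258635 0.41901364 0.05714371]
((288.6730651855469, 237.63461303710938), (14.904827117919922, 17.84657096862793), 11.309932708740234) [0.48113437 0.41765702 0.057     ]
[[0.46300262 0.44077251]
 [0.50720285 0.43153423]
 [0.49931101 0.3944843 ]
 [0.45512031 0.40380878]]
((303.7237854003906, 220.52578735351562), (97.08222961425781, 78.23685455322266), 11.768289566040039)
[[0.45215092 0.52633089]
 [0.65428949 0.48319582]
 [0.59864851 0.23113106]
 [0.39683402 0.27683398]]
[0.2066897  0.25813284 0.20692473 0.2555556 ] [ -12.04587476 -102.44789828  167.24001536   77.49895583]
tin [0.59032743 0.42961606 0.085     ]
```

View pics/c1.png

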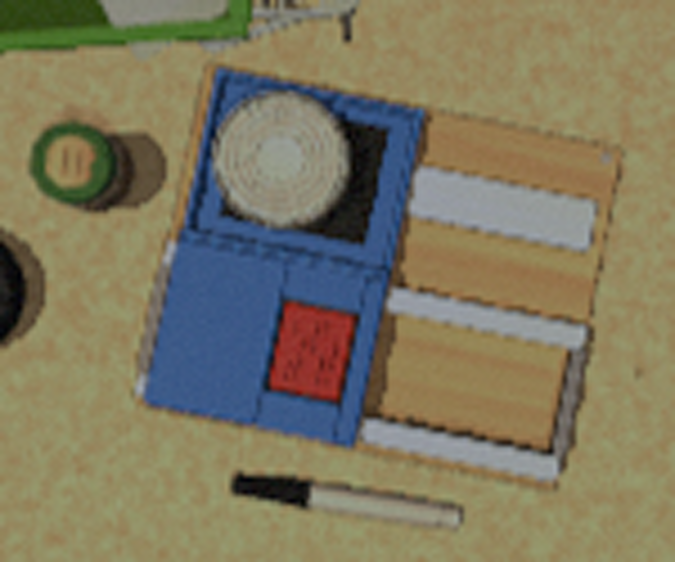

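The crop confirms it: small tin (crop 280,158) on the tray, plunger (crop 312,350), clear of the jar and marker. Slide x is at -12.3° and the origin is at about (0.4815, 0.418). I'll go above the plunger, gripper shut.

```bash
python3 -m inch '[-0.04,-0.005,0,0,0,7,-0.08,-0.01,0,0,0,14,-0.12,-0.014,0,0,0,21,-0.16,-0.019,0,0,0,28,-0.2,-0.023,0,0,0,35,-0.24,-0.028,0,0,0,42,-0.28,-0.033,0,0,0,49,-0.32,-0.037,0,0,0,56]' 1 60
python3 -m inch '[0,0,0.02,0,0,7,0,0,0.04,0,0,14,0,0,0.06,0,0,21,0,0,0.07,0,0,28,0,0,0.07,0,0,29.3,0,0,0.07,0,0,29.3]'
cat >> h.py <<'E'
def where():
    from scipy.spatial.transform import Rotation as Ro
    q=robot.sense(); p=q['ee_pos']; o=q['orientation']; M=Ro.from_quat([o[1],o[2],o[3],o[0]]).as_matrix()
    a=np.radians(-12.3); ex=np.array([np.cos(a),np.sin(a)]); ey=np.array([-ex[1],ex[0]]); d=p[:2]-[.4815,.418]
    print('t',q['clock'],'slide xy mm',1e3*ex@d,1e3*ey@d,'tip z',1e3*(p[2]-robot.nose_length),'toolx deg',np.degrees(np.arctan2(M[1,0],M[0,0])),'z',M[:,2].round(3),'F',q['wrist_force'].round(1),q['grip_width'],'q6',q['qpos'][5])
E
python3 - <<'E'
from h import *
where(); snap('wrist','w1.png'); snap('top','top2.png'); print(robot.nose_length)
E
```

```text
clock: 0.77
ee_pos: [0.4648, 0.4196, 0.2449]
orientation: [-0.0, 0.597, 0.802, -0.0]
wrist_force: [0.1, 0.8, 0.3]
grip_width: -0.004
gripper_force: 0.0
clock: 1.27
ee_pos: [0.4629, 0.4205, 0.1744]
orientation: [-0.0, 0.778, 0.628, -0.001]
wrist_force: [0.0, -0.8, -0.3]
grip_width: 0.003
gripper_force: 0.0
t 1.2667 slide xy mm -18.745852000451883 -1.5337391691029216 tip z 160.4192145197064 toolx deg 77.79591670501055 z [-0.002 -0.001 -1.   ] F [ 0.  -0.8 -0.3] 0.0028419690712881197 q6 2.3929563915696797
0.014
```

View pics/w1.png

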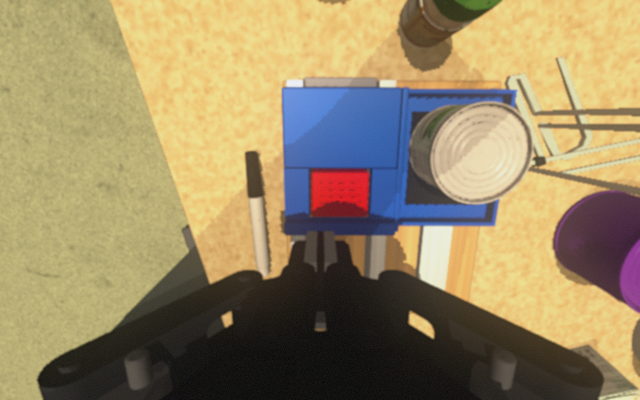

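The plunger is at wrist pixel (340,193), square to the image, with the fingertips at (320,235) just short of it. Second fix from this view.

Run:
```python
from h import *
s=dict(np.load('/tmp/w1.png.npz')); im=s['pixels'].astype(int)
m=(im[...,0]>110)&(im[...,1]<70)&(im[...,2]<80); m[:,:280]=0;m[:,400:]=0
v,u=np.nonzero(m); print(u.min(),u.max(),v.min(),v.max())
def ray(u,v,h):
    d=s['R'].T@np.array([(u-s['cx'])/s['fx'],(v-s['cy'])/s['fy'],1]); c=-s['R'].T@s['t']; return c+d*(h-c[2])/d[2]
c=cv2.boxPoints(cv2.minAreaRect(np.stack([u,v],1).astype(np.float32)))
P=np.array([ray(*x,.057)[:2] for x in c]); print(P,P.mean(0)); W=world(s); print(np.median(W[m],0))
```

```text
311 369 170 215
[[0.45963436 0.44407673]
 [0.50696204 0.43378212]
 [0.50020176 0.39476562]
 [0.45090275 0.40547426]] [0.47942523 0.41952468]
[0.4788223  0.42038839 0.05625027]
```

```bash
python3 -m inch '[0,0.013,0.02,0,0,0,-0.003,0.013,0.05,0,0,0,-0.003,0.013,0.08,0,0,0,-0.003,0.013,0.095,0,0,0,-0.003,0.013,0.101,0,0,0,-0.003,0.013,0.106,0,0,0,-0.003,0.013,0.109,0,0,0,-0.003,0.013,0.109,0,0,0]'
python3 - <<'E'
from h import *
where(); snap('side','s2.png')
s=snap('wrist','w2.png')
E
```

```text
clock: 2.03
ee_pos: [0.476, 0.4158, 0.0676]
orientation: [0.0, 0.779, 0.628, 0.001]
wrist_force: [-0.5, -1.0, 2.9]
grip_width: 0.001
gripper_force: 1.1
t 2.0333 slide xy mm -4.906814064199252 -3.3012138428015123 tip z 53.58288057232899 toolx deg 77.74066408745998 z [ 0.002  0.001 -1.   ] F [-0.5 -1.   2.9] 0.0012411274718988935 q6 2.3758223376076577
```

View pics/w2.png

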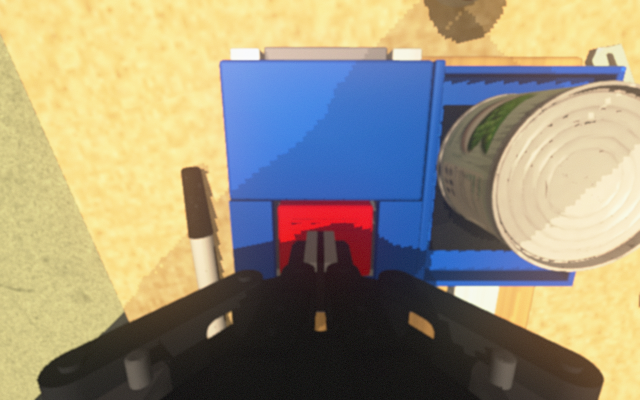

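The fingertips (320,240) are on the red top, inside the window, and the 2.9 N fits the spring. Press to 12 mm.

```bash
python3 -m inch '[0,0,0.003,0,0,0,0,0,0.006,0,0,0,0,0,0.0085,0,0,0,0,0,0.0085,0,0,0,0,0,0.009,0,0,0,0,0,0.009,0,0,0]'
python3 -c "from h import *; where()"
```

```text
clock: 2.63
ee_pos: [0.4764, 0.416, 0.0579]
orientation: [-0.0, 0.779, 0.627, 0.001]
wrist_force: [1.4, 2.5, 4.7]
grip_width: -0.001
gripper_force: 2.1
t 2.6333 slide xy mm -4.59237721469059 -3.060536624214612 tip z 43.879214969701074 toolx deg 77.69860454134528 z [ 0.002  0.002 -1.   ] F [1.4 2.5 4.7] -0.001448262299110095 q6 2.376358568504684
```

```bash
python3 -m inch '[-0.003,0,0,0,0,0,-0.006,0,0,0,0,0,-0.008,0,0,0,0,0,-0.010,0,0,0,0,0,-0.012,0,0,0,0,0,-0.014,0,0,0,0,0,-0.016,0,0,0,0,0,-0.018,0,0,0,0,0]'
python3 - <<'E'
from h import *
where(); snap('wrist','w3.png')
E
```

```text
clock: 3.3
ee_pos: [0.4717, 0.3977, 0.0576]
orientation: [-0.0, 0.779, 0.627, 0.0]
wrist_force: [0.9, 4.9, 6.0]
grip_width: 0.002
gripper_force: 2.9
t 3.3 slide xy mm -5.256614402969593 -21.95550743617029 tip z 43.55752408562507 toolx deg 77.69888724047324 z [ 0.     0.001 -1.   ] F [0.9 4.9 6. ] 0.0018948736692064774 q6 2.3557699768719296
```

View pics/w3.png

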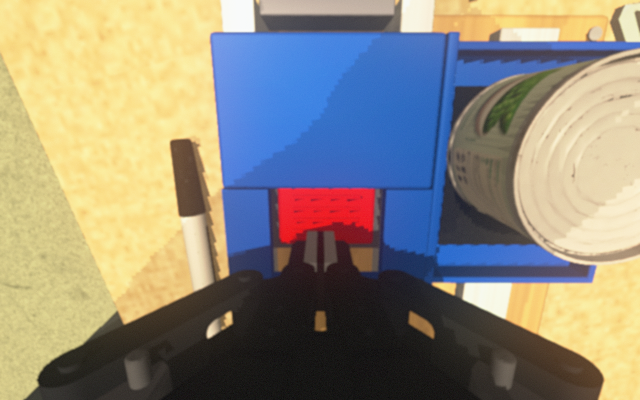

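The tray has moved about 11 mm. Its plate edge (325,188) now covers the rear of the pressed plunger, and the tin is standing. I'll keep pushing, raising the tip a little against the bar.

```bash
python3 -m inch '[-0.004,0,0,0,0,0,-0.008,0,0,0,0,0,-0.013,0,-0.001,0,0,0,-0.018,0,-0.003,0,0,0,-0.023,0,-0.004,0,0,0,-0.028,0,-0.004,0,0,0,-0.033,0,-0.004,0,0,0,-0.038,0,-0.004,0,0,0]'
python3 -c "from h import *; where()"
python3 -m inch '[-0.005,0,0,0,0,0,-0.010,0,0,0,0,0,-0.015,0,0,0,0,0,-0.020,0,0,0,0,0,-0.025,0,0,0,0,0,-0.029,0,0,0,0,0,-0.033,0,0,0,0,0,-0.036,0,0,0,0,0]'
python3 - <<'E'
from h import *
where(); snap('wrist','w4.png')
E
```

```text
clock: 4.02
ee_pos: [0.4626, 0.3597, 0.0608]
orientation: [-0.0, 0.779, 0.627, -0.001]
wrist_force: [-0.6, 3.7, -3.0]
grip_width: 0.001
gripper_force: 1.8
t 4.0167 slide xy mm -6.043359320830389 -60.960120235450695 tip z 46.76629080267344 toolx deg 77.69401488387842 z [-0.002 -0.    -1.   ] F [-0.6  3.7 -3. ] 0.0013412949269800908 q6 2.309350494837073
clock: 4.68
ee_pos: [0.4556, 0.3249, 0.0614]
orientation: [-0.0, 0.779, 0.627, -0.0]
wrist_force: [-1.1, 4.0, -1.0]
grip_width: -0.002
gripper_force: 1.8
t 4.6833 slide xy mm -5.47227664655597 -96.52079625239097 tip z 47.37462081335442 toolx deg 77.6882430352868 z [-0.  0. -1.] F [-1.1  4.  -1. ] -0.0015084083708533512 q6 2.2615792796097303
```

View pics/w4.png

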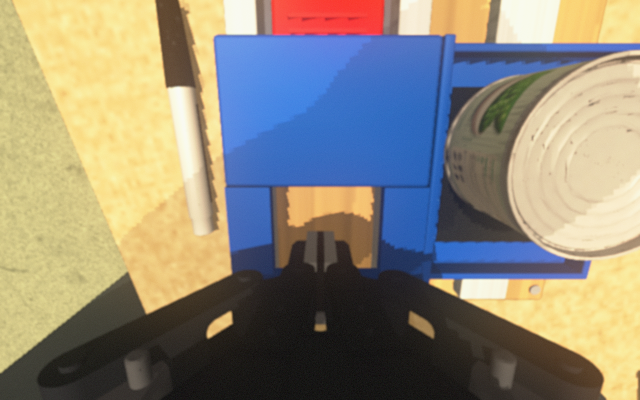

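The tray has gone about 85 mm. The red plunger is emerging behind it at (330,15) and the tin is steady. About 25 mm to go.

```bash
python3 -m inch '[-0.003,0,0,0,0,0,-0.006,0,0,0,0,0,-0.009,0,0,0,0,0,-0.012,0,0,0,0,0,-0.015,0,0,0,0,0,-0.018,0,0,0,0,0,-0.020,0,0,0,0,0,-0.022,0,0,0,0,0]'
python3 -m inch '[-0.001,0,0,0,0,0,-0.002,0,0,0,0,0,-0.0025,0,0,0,0,0,-0.003,0,0,0,0,0,-0.003,0,0,0,0,0,-0.003,0,0,0,0,0]'
python3 - <<'E'
from h import *
where(); s=snap('wrist','w5.png'); top=snap('top','top3.png')
W=world(top); im=top['pixels'].astype(int); m=(im[...,0]>110)&(im[...,1]<70)&(im[...,2]<80); m[:200]=0;m[260:]=0;m[:,:260]=0;m[:,340:]=0
print(m.sum(),np.median(W[m],0) if m.any() else '')
E
```

```text
clock: 5.4
ee_pos: [0.4513, 0.3037, 0.0615]
orientation: [0.0, 0.779, 0.627, 0.0]
wrist_force: [0.0, 4.4, 1.0]
grip_width: -0.0
gripper_force: 1.7
clock: 5.9
ee_pos: [0.4506, 0.3006, 0.0612]
orientation: [0.0, 0.779, 0.627, -0.0]
wrist_force: [0.4, -0.4, 0.7]
grip_width: 0.004
gripper_force: 0.2
t 5.9 slide xy mm -5.205386152872429 -121.32124747583244 tip z 47.23636744667783 toolx deg 77.6834623611541 z [ 0.    -0.001 -1.   ] F [ 0.4 -0.4  0.7] 0.003659815941070279 q6 2.2261723218248903
289 [0.48036923 0.41903484 0.05776424]
```

View pics/w5.png

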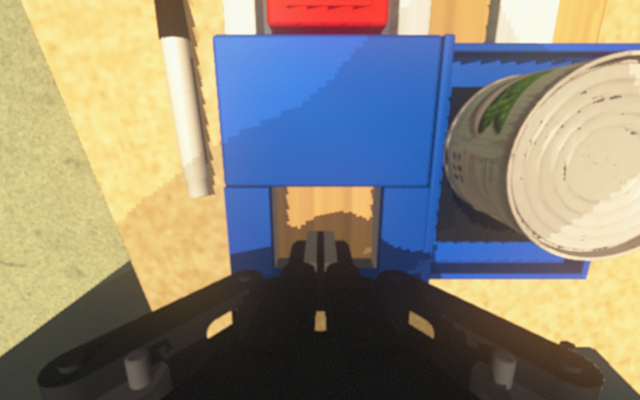

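The plunger is up behind the tray (330,10; top at 57.8 mm). A small extra nudge will make sure the tray is at the far stop.

```bash
python3 -m inch '[-0.001,0,0,0,0,0,-0.002,0,0,0,0,0,-0.003,0,0,0,0,0,-0.003,0,0,0,0,0]'
python3 -c "from h import *; where()"
```

```text
clock: 6.33
ee_pos: [0.4502, 0.2996, 0.0612]
orientation: [-0.001, 0.779, 0.628, 0.001]
wrist_force: [1.3, 7.8, -4.4]
grip_width: -0.001
gripper_force: 3.8
t 6.3333 slide xy mm -5.373411957900799 -122.31848568921784 tip z 47.22111516705038 toolx deg 77.74482429575937 z [ 0.     0.004 -1.   ] F [ 1.3  7.8 -4.4] -0.0010238476636971851 q6 2.2216502089110017
```

At the stop: force rose to 8 N and the tip moved only 1 of 3 mm. Back off and rise.

```bash
python3 -m inch '[0.004,0,0,0,0,0,0.010,0,0,0,0,0,0.012,0,-0.01,0,0,0,0.012,0,-0.04,0,0,0,0.012,0,-0.08,0,0,0,0.012,0,-0.12,0,0,0,0.012,0,-0.16,0,0,0,0.012,0,-0.18,0,0,0]'
python3 -m inch '[-0.03,-0.02,0,0,0,0,-0.06,-0.04,0,0,0,0,-0.09,-0.06,0,0,0,0,-0.12,-0.08,0,0,0,0,-0.12,-0.08,0,0,0,0,-0.12,-0.08,0,0,0,0]'
python3 - <<'E'
from h import *
where(); top=snap('top','top4.png')
cv2.imwrite('pics/c4.png',cv2.resize(top['pixels'][160:300,220:400,::-1],None,fx=4,fy=4,interpolation=2))
W=world(top); im=top['pixels'].astype(int); m=(im[...,0]>110)&(im[...,1]<70)&(im[...,2]<80); m[:200]=0;m[260:]=0;m[:,:260]=0;m[:,340:]=0
print(m.sum(),np.median(W[m],0))
E
```

```text
clock: 7.0
ee_pos: [0.4537, 0.3103, 0.2475]
orientation: [0.001, 0.779, 0.627, 0.003]
wrist_force: [0.5, 0.4, 0.9]
grip_width: -0.002
gripper_force: 0.0
clock: 7.5
ee_pos: [0.3472, 0.2085, 0.2423]
orientation: [0.0, 0.779, 0.627, 0.0]
wrist_force: [0.2, 0.2, -0.2]
grip_width: 0.001
gripper_force: 0.0
t 7.5 slide xy mm -86.53792084315981 -233.32465626433597 tip z 228.29865429343974 toolx deg 77.63166009841706 z [ 0.001 -0.    -1.   ] F [ 0.2  0.2 -0.2] 0.0006071045267152818 q6 2.128800397765548
291 [0.48044534 0.41910908 0.05718784]
```

View pics/c4.png

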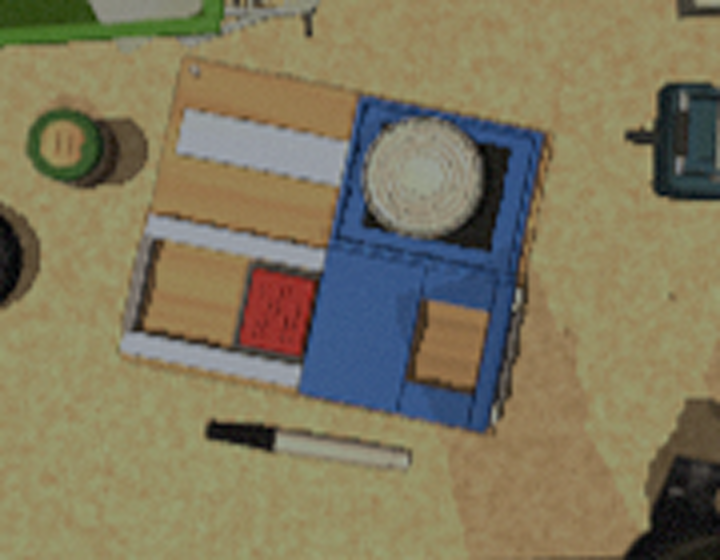

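The tray is at the far end, with the plunger up behind it (crop 278,310). The tin stands on the tray (425,175), the jar and marker haven't moved, and the hand is clear.

```bash
python3 -c "from plant import robot; print(robot.finish_job())"
```

```text
the job is handed in; nothing more can be done
None
```

The job is handed in: the tray is at the far stop with the plunger sprung up behind it at full height, the tin is standing on the tray, the jar and marker are where they were, and the hand is clear, at about 7.5 s on the robot's clock.

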